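Turn the press spindle to its flat and hold the collar there

TASK

On the small screw press, grip the top of the spindle and turn it until its flat, which you can feel between the fingers, faces the collar's set screw; leave the screw facing the far side of the press, where a colleague will tighten it. Then grip the plastic collar lightly (it may crack above 45 N of grip), lift it straight up until its screw is level with the middle of the flat, and finish while still holding it there, off its seat. Leave the other things where they are.

Things in the scene. Friction and masses are not known exactly. Their poses are not given: they have to be found in the camera images.
- press: Screw press fixed on the table: wooden bed 220 x 300 x 20 mm, two dark steel uprights 210 mm apart along its y axis, a crossbeam 50 mm (x) by 232 mm (y) on them, its top 140 mm above the table. Origin: centre of the bed's underside, straight under the spindle's axis; z up; x points to the press's far side, away from the robot give or take its yaw.
- seat (a point): Collar seat, on the spindle's axis 152 mm above the table (axes as the press's): top of a round boss 40 mm across and 12 mm high on the beam. A spigot 26 mm across rises 8 mm above it into the collar's bore.
- spindle: Upright steel spindle; turns about its vertical axis with 0.06 N m of friction, stays where left, does not rise. Origin on the axis at seat height; x points out through the flat. 16 mm neck up to 22 mm; head from 22 to 54 mm, 26 mm in diameter, with a flat along its whole height: 21 mm across the flat, 26 mm across the round. The flat starts 0.5 to 1.6 rad from the screw.
- flat (a point): Point at the middle of the flat: 8 mm from the spindle's axis, 38 mm above its origin; axes as the spindle's.
- collar: Loose grey plastic ring round the spindle, on its seat: 50 mm outside, 29 mm bore, 20 mm high, under 80 g. Origin: centre of its underside; z up; x along the set screw, which starts within 0.1 rad of the press's x and stands out to 42 mm from the axis. Grip across its y axis; fingers may reach 10 mm below its underside. 20 to 30 N of grip is ample, over 45 N may crack it.
- screw_tip (a point): Inner end of the 6 mm set screw: 10 mm from the collar's axis along its x, 14 mm above its underside; axes as the collar's. It can rise past the spindle's head only where the flat is. Lifting the collar 24 mm brings it level with flat.
- screwdriver: Bystander: screwdriver 160 mm long lying on the press bed's robot side. Origin: centre of its underside.
- spacer: Bystander: grey plain ring 36 mm across, 12 mm high, without a screw, on the press bed's far side.
- brush_jar: Bystander: white jar 72 mm across with brushes, 160 mm tall over all, beside the press. Origin: centre of its underside.
- handwheel: Bystander: the press's dark steel handwheel, 134 mm across, lying flat beside the press.

How it is judged:
On the way:
1. the fingers grip the spindle and have turned it so that its flat faces the set screw, the collar still on its seat (angle between the x axis of spindle and the x axis of collar, either way round below 0.2 rad and x of flat in the frame of collar above 0.004 m and angle between the x axis of collar and the x axis of press, either way round below 0.35 rad and x of screw_tip in the frame of press above 0.004 m and contact force between the fingers and spindle above 1 N and z of collar in the frame of press below 0.157 m), for 0.2 s.
At the end, for the whole second after the job is handed in: The fingers hold the collar (contact over 2 N), still and upright (within 0.15 rad), its screw tip level with the middle of the flat within 8 mm, so off its seat; the flat faces the screw within 0.2 rad, and the screw still faces the far side of the press within 0.35 rad (angle between the x axis of spindle and the x axis of collar, either way round below 0.2 rad and x of flat in the frame of collar above 0.004 m and angle between the x axis of collar and the x axis of press, either way round below 0.35 rad and x of screw_tip in the frame of press above 0.004 m and z of screw_tip in the frame of flat between -0.008 and 0.008 m and angle between collar's own z axis and vertical below 0.15 rad and linear speed of collar below 0.02 m/s and contact force between the fingers and collar above 2 N); the arm keeps its last pose, push and grip.
It fails at once if the collar is squeezed hard (over 50 N of grip; the contact forces of both fingers add up) (contact force between the fingers and collar above 100 N).
It fails at once if another thing is moved more than 30 mm (distance of any of screwdriver, spacer, brush_jar, handwheel from where it was at the start of the episode above 0.03 m).
It also fails if it takes over 45 s, if anything falls off the work surface, if the arm or the gripper's body presses on something with over 40 N, if the wrist force passes 120 N, or if a joint passes its speed limit or range.

ROBOT

A 6-joint arm with a two-finger parallel gripper is mounted at the origin on the work surface. World frame = base frame: x ahead of the robot, y to its left, z up, the work surface at z = 0. Lengths are in m, angles in rad, forces in N, time in s.
With the tool pointing down it reaches from about 0.35 to 0.8 m from the base axis. Payload 7.3 kg.
Tool frame: the origin (TCP) lies where the fingers leave the gripper's body, on its centre line; the fingertips stand 73 mm ahead of it and the grasp point (between the pads) lies 54 mm ahead of it (ctrl.tcp_to_grasp is the distance from the TCP to the grasp point, in m); z points along the fingers, y is the line along which they close (so a half turn about z gives the same grasp; the last joint's range is limited). The gripper opens to 85 mm and grips with 20 to 120 N. Pads are 22 mm wide; open, the fingers measure 114 mm over their backs; the gripper's body (76 mm by 85 mm) begins 54 mm behind the grasp point. The pads swing forward as they close: fully open they stand 13 mm farther back than shut.
Start: joints at [0.968, 0.342, 1.524, -0, 1.275, -0.146], TCP at [0.232, 0.471, 0.304] pointing down, gripper open.
Joint ranges: [-2.53, 2.53], [-0.77, 2.02], [0.04, 2.7], [-1, 4.14], [0.28, 2.66], [-3.11, 3.11]. Speed limits (rad/s): [2.57, 2.57, 3.14, 3.14, 3.14, 3.14].

INTERFACE

Orientations are given as [roll, pitch, yaw] about the fixed x, y, z axes, in that order (R = Rz(yaw) Ry(pitch) Rx(roll)).
In Python, from station import ctrl gives the robot as it stands. The module is installed in compiled form; this text tells all that it offers.
- The arm moves only by the tool carry_out, never from a script. Its argument "series" is a list of rows, each an object with "grip": the closure, from 0 (fully open) to 1 (shut); "dp": the shift along the tool's x, y, z in units of 0.2 m (1.0 is 0.2 m), a list of three; "yaw": the turn about the tool's z in units of pi rad (1.0 is pi rad). A call has 1 to 12 rows; each row shifts and turns the commanded pose from where the row before left it, along the tool's axes as they then stand; what a row does not reach is not made up. A row lasts 1/10 s, in which the tool goes at most 50 mm and 8.59 degrees, less where a joint would pass 70% of its speed; a pose out of reach is approached as far as the arm can. A call with a number of a shift or a turn outside -1 to 1 is refused whole. A call with a gripper value outside its range is refused whole. The fingers move at their own pace and stop on an object; "newtons" is the grip in N (left out, the last holds). Time passes only in rows, so rows that do not move let the fingers close. It gives the time, the measured TCP pose, the force, the opening and the grip force at its end, in the units of the state.
- ctrl.read_state(): the state, without advancing time (a new reading comes with each control period).
- ctrl.snapshot(name): name is "side" or "top" or "wrist"; returns a dict with "frame" (384x512x3 uint8, red, green, blue), "mtx" (3x3 intrinsics, pixels), "eye" and "attitude" of the camera in the world; the wrist camera has in their place "hand_eye" (4x4, takes a point from camera to tool coordinates, whose origin is the TCP and whose axes are the flange's). Camera axes: x right, y up, looking along -z (the intrinsics and any distortion apply to the point x, -y, -z); pixel columns grow to the right and rows downward; lengths in m; the calibration is good to about 2 mm. A picture is of the moment at which its call begins: read the wrist's pose just before it. There is no depth.
- ctrl.sign_off(): hands the job in; it is judged then, once.
Trained networks look in a picture, given as the dict that the camera call returned (one of the last four; its "shot" number tells which), for a name from the list of things; names that differ only in an ending like _2 or _b are one class to them, and where a whole thing is asked for, a point or a joint stands for the part that bears it (a point fixed in the world has none). Each returns a list of dicts, best first, with "conf" (0 to 1); they miss things now and then, are a little off and sometimes report something else, mostly with a low value. They report only what shows in the picture. A call takes as long as a camera call.
- ctrl.look_for(target, picture): "location" ([x, y, z] in m, in world coordinates, good to about 4 mm: the middle of the surface that is visible of it).
- ctrl.cut_out(target, picture): "region" (384x512 bool, what is visible of it).
- ctrl.tip_of(target, picture): "location" ([x, y, z] in m, in world coordinates, good to about 4 mm: a listed point, or the origin of a listed thing).
The state is a dict: "t": time; "joint_pos": joint angles; "qd": joint speeds; "effort": joint torques, N m; "tcp_pos": TCP position; "tcp_rot": TCP orientation; "force": force on the tool from outside, world axes, zero at the start; "ft_torque": the same for the moment, N m; "width": finger opening in m; "finger_force": force on a finger pad.
Only numpy, scipy, OpenCV 4.12 (cv2) and the standard library are available. Lean on these libraries where they do the work, as an engineer would, in place of code of your own. Each camera call takes 0.05 s, during which the arm holds its last target. There are 200 camera calls.

## Working session

There is one attempt and no reset: what is moved stays moved. The work goes in short steps, Python scripts to look and compute and a tool call to move; the robot and the scene stay as the last step left them, time stands still between calls to the robot, and variables do not carry over. Pictures are saved under pics/ and viewed, at most 10 in all, crops included, and the job is handed in when it is done.

Besides the shell and the picture viewer there is one more tool, called as name([rows], argument=value, ...), one row to a line, values as JSON. carry_out: Moves the arm, as the interface text tells. Its arguments: {"type":"object","properties":{"series":{"type":"array"},"newtons":{"type":"number"}},"required":["series"]}

```bash
mkdir -p pics; python3 - <<'E'
from station import ctrl
import cv2,numpy as np
s=ctrl.read_state();print(s)
for c in ["side","top"]:
    p=ctrl.snapshot(c);cv2.imwrite(f"pics/{c}0.png",p["frame"][:,:,::-1])
    print(c,p["eye"],p["attitude"])
    for n in ["press","seat","spindle","flat","collar","screw_tip","brush_jar","screwdriver","spacer","handwheel"]:
        for f in (ctrl.tip_of,):
            try:
                r=f(n,p);print(n,[(np.round(x["location"],4).tolist(),round(x["conf"],2)) for x in r[:2]])
            except Exception as e: print(n,e)
print(ctrl.read_state()["t"])
a=cv2.imread("pics/side0.png");b=cv2.imread("pics/top0.png")
E
```

```text
{'t': 0.0, 'joint_pos': array([ 9.68003559e-01,  3.42770886e-01,  1.52502394e+00,  2.67571880e-06,
        1.27539413e+00, -1.45995310e-01]), 'qd': array([-0.00052534, -0.00049475,  0.00150837, -0.0002837 ,  0.0004111 ,
        0.00068149]), 'effort': array([-2.86843515e-04, -4.33668387e+01, -2.46012247e+01, -1.45711379e-04,
        7.81476527e-03, -5.61748561e-05]), 'tcp_pos': array([0.23137764, 0.47094358, 0.30319845]), 'tcp_rot': array([-3.14001370e+00, -2.34757538e-04,  2.68479423e+00]), 'force': array([ 0.07185198, -0.74145114,  0.77483641]), 'ft_torque': array([-0.03085042, -0.02848643, -0.00300647]), 'finger_force': 0.0, 'width': 0.08542787925662053}
side [ 0.35631665 -0.69093484  0.71220933] [ 0.88108581  0.02243465 -0.22495322]
press [([0.5441, -0.0847, 0.0025], 0.75)]
seat [([0.5529, -0.0869, 0.1716], 0.61), ([0.5453, -0.0836, 0.1475], 0.56)]
spindle [([0.5474, -0.0825, 0.1509], 0.76)]
flat [([0.5461, -0.0738, 0.1895], 0.72)]
collar [([0.5434, -0.0854, 0.1504], 0.8)]
screw_tip [([0.5531, -0.0865, 0.1709], 0.58)]
brush_jar [([0.5447, -0.0866, 0.0028], 0.72), ([0.4989, 0.1173, 0.0014], 0.68)]
screwdriver [([0.4574, -0.0826, 0.017], 0.84)]
spacer [([0.636, -0.0441, 0.0197], 0.64)]
handwheel [([0.463, -0.3091, 0.0009], 0.89)]
top [4.65988098e-01 3.49732829e-04 1.03549378e+00] [ 0.03490529  0.01311489 -1.54792954]
press [([0.5433, -0.084, 0.0015], 0.62)]
seat [([0.544, -0.0825, 0.1493], 0.9)]
spindle [([0.5454, -0.0849, 0.1528], 0.52), ([0.5451, -0.0816, 0.0013], 0.44)]
flat [([0.5475, -0.0717, 0.19], 0.53)]
collar [([0.5451, -0.086, 0.1509], 0.77)]
screw_tip [([0.5582, -0.0822, 0.1679], 0.53)]
brush_jar [([0.497, 0.119, -0.0037], 0.76)]
screwdriver [([0.4589, -0.0802, 0.0175], 0.69)]
spacer [([0.6364, -0.0403, 0.0184], 0.61)]
handwheel [([0.4667, -0.31, 0.001], 0.85)]
1.1
```

```bash
python3 - <<'E'
import cv2,numpy as np
a=cv2.imread("pics/side0.png");b=cv2.imread("pics/top0.png")
cv2.imwrite("pics/both.png",cv2.resize(np.vstack([a,b]),(448,600)) if 0 else np.hstack([cv2.resize(a,(400,300)),cv2.resize(b,(400,300))]))
from station import ctrl
p=ctrl.snapshot("top")
from scipy.spatial.transform import Rotation as R
Rm=R.from_euler("xyz",p["attitude"]).as_matrix()
q=Rm.T@(np.array([.545,-.084,.17])-p["eye"]);q=p["mtx"]@np.array([q[0],-q[1],-q[2]]);u,v=q[:2]/q[2];print(u,v)
c=p["frame"][int(v)-75:int(v)+75,int(u)-100:int(u)+100,::-1]
cv2.imwrite("pics/crop.png",cv2.resize(c,(800,600),interpolation=cv2.INTER_CUBIC))
E
```

```text
303.33901186244236 173.18238743347206
```

View pics/both.png

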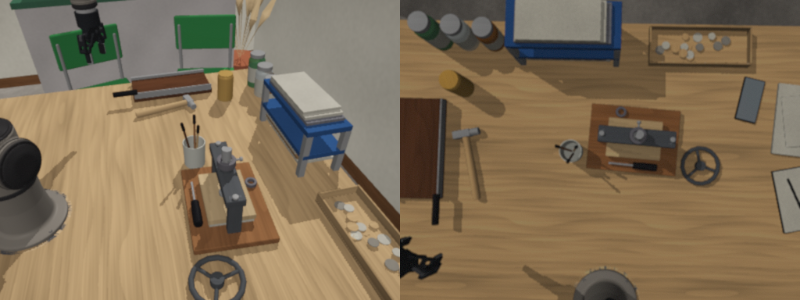

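View pics/crop.png

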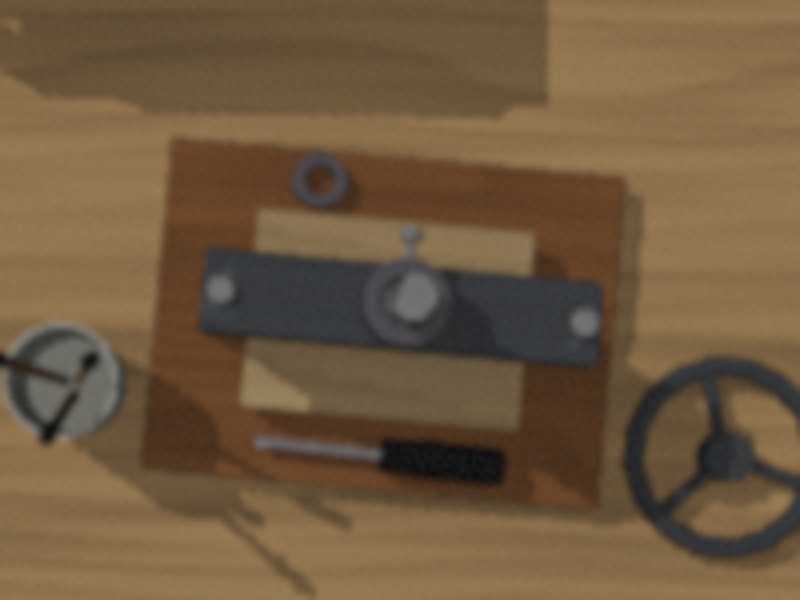

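The side and top views show the spindle at about (303, 173) in the top frame. The screw points away from the robot, the flat points roughly +y, and the press yaw is about -0.06. I'm moving above it.

carry_out([
  {"grip": 0,"dp": [-0.188,-0.1286,0],"yaw": 0},
  {"grip": 0,"dp": [-0.188,-0.1286,0],"yaw": 0},
  {"grip": 0,"dp": [-0.188,-0.1286,0],"yaw": 0},
  {"grip": 0,"dp": [-0.188,-0.1286,0],"yaw": 0},
  {"grip": 0,"dp": [-0.188,-0.1286,0],"yaw": 0},
  {"grip": 0,"dp": [-0.188,-0.1286,0],"yaw": 0},
  {"grip": 0,"dp": [-0.188,-0.1286,0],"yaw": 0},
  {"grip": 0,"dp": [-0.188,-0.1286,0],"yaw": 0},
  {"grip": 0,"dp": [-0.188,-0.1286,0],"yaw": 0},
  {"grip": 0,"dp": [-0.188,-0.1286,0],"yaw": 0},
  {"grip": 0,"dp": [-0.188,-0.1286,0],"yaw": 0},
  {"grip": 0,"dp": [-0.188,-0.1286,0],"yaw": 0},
])

```text
t: 2.35
tcp_pos: [0.501, -0.0067, 0.3041]
tcp_rot: [3.141, 0.0, 2.684]
force: [0.2, 1.5, 0.6]
width: 0.0852
finger_force: 0.0
```

```bash
cat >h.py <<'E'
from station import ctrl
import cv2,numpy as np
from scipy.spatial.transform import Rotation as R
def tip(n,p):
    r=ctrl.tip_of(n,p); return [(np.round(x["location"],4).tolist(),round(x["conf"],2)) for x in r[:2]]
def dp(target):  # world tcp target -> tool units
    s=ctrl.read_state(); return np.round(R.from_euler("xyz",s["tcp_rot"]).as_matrix().T@(np.array(target)-s["tcp_pos"])/0.2,3)
def show():
    s=ctrl.read_state();print("t",round(s["t"],2),"tcp",s["tcp_pos"].round(4),s["tcp_rot"].round(3),"q",s["joint_pos"].round(3),"F",s["force"].round(1),"w",round(s["width"],4),"ff",s["finger_force"])
E
python3 - <<'E'
from h import *
show()
p=ctrl.snapshot("wrist");cv2.imwrite("pics/w1.png",p["frame"][:,:,::-1])
print(p["hand_eye"])
for n in ["seat","spindle","flat","collar","screw_tip"]: print(n,tip(n,p))
show();print(dp([.545,-.084,.33]))
E
```

```text
t 2.35 tcp [ 0.501  -0.0067  0.3041] [3.141 0.    2.684] q [-0.167  0.298  1.588  0.     1.255 -1.28 ] F [0.2 1.5 0.6] w 0.0852 ff 0.0
[[ 2.09704427e-04  9.49571699e-01  3.13549907e-01  8.07500798e-02]
 [ 9.99999386e-01  1.41922722e-04 -1.09861330e-03 -1.43055378e-03]
 [-1.08771196e-03  3.13549945e-01 -9.49571087e-01 -7.05059900e-02]
 [ 0.00000000e+00  0.00000000e+00  0.00000000e+00  1.00000000e+00]]
seat [([0.5457, -0.0851, 0.1525], 0.72), ([0.5576, -0.0841, 0.1663], 0.22)]
spindle [([0.5372, -0.0867, 0.1502], 0.95)]
flat [([0.5445, -0.0769, 0.1892], 0.67)]
collar [([0.546, -0.0822, 0.1502], 0.69)]
screw_tip [([0.5571, -0.0854, 0.1671], 0.77)]
t 2.65 tcp [ 0.4998 -0.004   0.3038] [ 3.141e+00 -1.000e-03  2.685e+00] q [-0.162  0.296  1.591  0.     1.255 -1.276] F [-0.6  0.7  0.5] w 0.0854 ff 0.0
[-0.379 -0.26  -0.131]
```

View pics/w1.png

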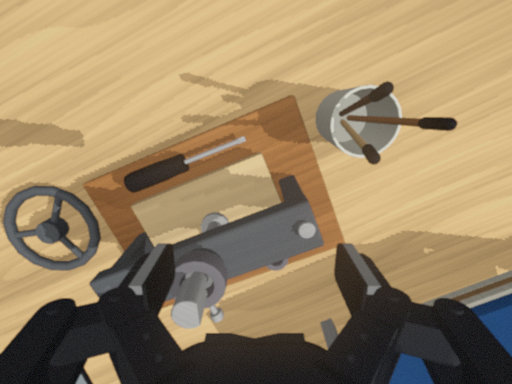

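carry_out([
  {"grip": 0,"dp": [-0.126,-0.087,0],"yaw": 0},
  {"grip": 0,"dp": [-0.126,-0.087,0],"yaw": 0},
  {"grip": 0,"dp": [-0.126,-0.087,0],"yaw": 0},
  {"grip": 0,"dp": [0,0,0],"yaw": -0.036},
  {"grip": 0,"dp": [0,0,0],"yaw": -0.036},
  {"grip": 0,"dp": [0,0,0],"yaw": -0.036},
  {"grip": 0,"dp": [0,0,0],"yaw": 0},
])

```text
t: 3.35
tcp_pos: [0.5449, -0.0834, 0.3041]
tcp_rot: [3.141, 0.0, 3.027]
force: [0.6, 0.6, 0.1]
width: 0.0854
finger_force: 0.0
```

```bash
python3 - <<'E'
from h import *
show()
p=ctrl.snapshot("wrist")
for n in ["seat","spindle","flat","collar","screw_tip"]: print(n,tip(n,p))
s=ctrl.read_state();T=np.eye(4);T[:3,:3]=R.from_euler("xyz",s["tcp_rot"]).as_matrix();T[:3,3]=s["tcp_pos"]
C=T@p["hand_eye"];np.savez("c.npz",C=C,K=p["mtx"])
def pr(P):
    q=C[:3,:3].T@(np.array(P)-C[:3,3]);q=p["mtx"]@np.array([q[0],-q[1],-q[2]]);return q[:2]/q[2]
u,v=pr([.545,-.084,.206]).astype(int);print(u,v)
f=np.ascontiguousarray(p["frame"][:,:,::-1])
y0,x0=min(max(v-75,0),234),u-100
c=cv2.resize(f[y0:y0+150,x0:x0+200],(800,600),interpolation=cv2.INTER_CUBIC);cv2.imwrite("pics/w2.png",c);print(x0,y0)
# project head-top circle samples at z=.206 for overlay
for a in np.arange(0,2*np.pi,np.pi/2): print(a,((pr([.545+.013*np.cos(a),-.084+.013*np.sin(a),.206])-[x0,y0])*4).round())
show();print(dp([.545,-.084,.30]))
E
```

```text
t 3.35 tcp [ 0.5449 -0.0834  0.3041] [3.141 0.    3.027] q [-0.291  0.39   1.451  0.     1.301 -1.748] F [0.6 0.6 0.1] w 0.0854 ff 0.0
seat [([0.5458, -0.0865, 0.152], 0.81)]
spindle [([0.5379, -0.0877, 0.1498], 0.63)]
flat [([0.5466, -0.0785, 0.1901], 0.7)]
collar [([0.5481, -0.0814, 0.15], 0.88)]
screw_tip [([0.5575, -0.0823, 0.1652], 0.67)]
256 226
156 151
0.0 [412. 371.]
1.5707963267948966 [481. 294.]
3.141592653589793 [394. 230.]
4.71238898038469 [325. 311.]
t 3.65 tcp [ 0.5451 -0.0846  0.304 ] [3.142 0.    3.023] q [-0.293  0.391  1.45   0.     1.301 -1.746] F [ 0.1 -0.1 -0.4] w 0.0851 ff 0.0
[0.001 0.003 0.02 ]
```

View pics/w2.png

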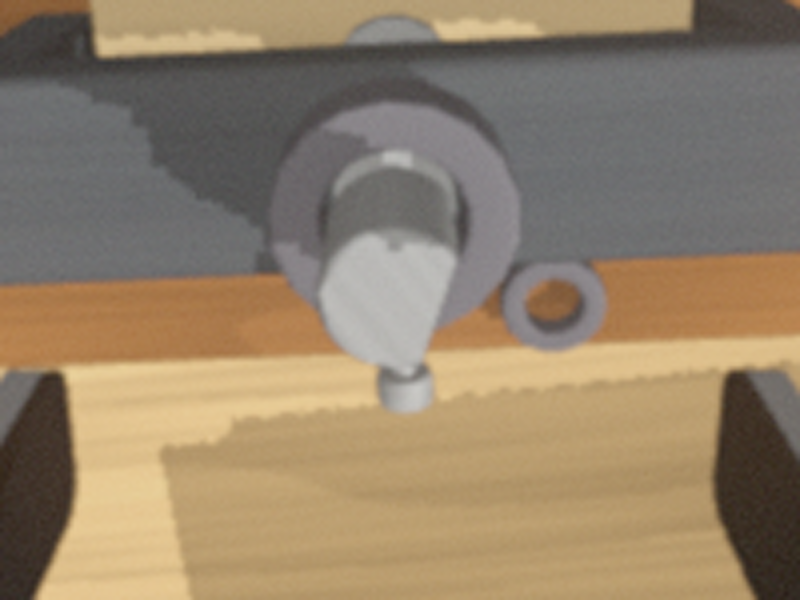

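The head's flat edge runs from (458, 262) to (408, 368) in this crop, so the flat faces about 1.05 rad in world. The screw head is at (405, 390).

```bash
python3 - <<'E'
import numpy as np
d=np.load("c.npz");C,K=d["C"],d["K"]
def bp(u,v,z):
    r=np.linalg.inv(K)@np.array([u/4+156,v/4+151,1]);r=C[:3,:3]@np.array([r[0],-r[1],-r[2]]);return C[:3,3]+r*(z-C[2,3])/r[2]
print("axis",bp(396,301,.206)); s=bp(405,388,.168);print("screw",s)
a=bp(458,262,.206);b=bp(408,368,.206);print(a,b)
n=(a-b)[:2];print("flat dir",np.arctan2(-(b-a)[0]*-1,(b-a)[1]*-1), "mid",(a+b)/2)
for A,B,z in [((0,283),(800,255),.14),((0,362),(800,333),.02)]:
    e=bp(*B,z)-bp(*A,z);print("press yaw",np.arctan2(-e[0],e[1]))
E
```

```text
axis [ 0.54462333 -0.08514037  0.206     ]
screw [ 0.58281919 -0.08760762  0.168     ]
[ 0.53884041 -0.07422669  0.206     ] [ 0.55726266 -0.08458107  0.206     ]
flat dir 1.0587423489304113 mid [ 0.54805154 -0.07940388  0.206     ]
press yaw -0.0803184970653128
press yaw -0.07807397756793928
```

carry_out([
  {"grip": 0,"dp": [0,0,0],"yaw": 0.0417},
  {"grip": 0,"dp": [0,0,0],"yaw": 0.0417},
  {"grip": 0,"dp": [0,0,0],"yaw": 0.0417},
  {"grip": 0,"dp": [0,-0.0125,0.135],"yaw": 0},
  {"grip": 0,"dp": [0,0,0.135],"yaw": 0},
  {"grip": 0,"dp": [0,0,0],"yaw": 0},
  {"grip": 1,"dp": [0,0,0],"yaw": 0},
  {"grip": 1,"dp": [0,0,0],"yaw": 0},
  {"grip": 1,"dp": [0,0,0],"yaw": 0},
  {"grip": 1,"dp": [0,0,0],"yaw": 0},
  {"grip": 1,"dp": [0,0,0],"yaw": 0},
  {"grip": 1,"dp": [0,0,0],"yaw": 0},
], newtons=40)

```text
t: 4.85
tcp_pos: [0.5451, -0.0868, 0.2511]
tcp_rot: [3.139, 0.003, 2.631]
force: [4.1, 4.0, 2.8]
width: 0.0202
finger_force: 40.1
```

```bash
python3 -c "
from h import *
show()"
```

```text
t 4.85 tcp [ 0.5451 -0.0868  0.2511] [3.139e+00 3.000e-03 2.631e+00] q [-0.297  0.436  1.532  0.002  1.17  -1.358] F [4.1 4.  2.8] w 0.0202 ff 40.07550822920166
```

Width is about 21 mm, so the pads sit on the flat. I'm turning it by -1.13 rad.

carry_out([
  {"grip": 1,"dp": [0.0014,0,0],"yaw": 0.036},
  {"grip": 1,"dp": [0.0014,0,0],"yaw": 0.036},
  {"grip": 1,"dp": [0.0014,0,0],"yaw": 0.036},
  {"grip": 1,"dp": [0.0014,0,0],"yaw": 0.036},
  {"grip": 1,"dp": [0.0014,0,0],"yaw": 0.036},
  {"grip": 1,"dp": [0.0014,0,0],"yaw": 0.036},
  {"grip": 1,"dp": [0.0014,0,0],"yaw": 0.036},
  {"grip": 1,"dp": [0.0014,0,0],"yaw": 0.036},
  {"grip": 1,"dp": [0.0014,0,0],"yaw": 0.036},
  {"grip": 1,"dp": [0.0014,0,0],"yaw": 0.036},
  {"grip": 1,"dp": [0,0,0],"yaw": 0},
  {"grip": 1,"dp": [0,0,0],"yaw": 0},
])

```text
t: 6.05
tcp_pos: [0.5421, -0.0855, 0.2511]
tcp_rot: [-3.142, 0.001, 1.5]
force: [-4.1, -1.5, 7.3]
width: 0.02
finger_force: 39.7
```

carry_out([
  {"grip": 1,"dp": [0,0,0],"yaw": 0},
  {"grip": 1,"dp": [0,0,0],"yaw": 0},
])

```text
t: 6.25
tcp_pos: [0.5421, -0.0855, 0.2511]
tcp_rot: [-3.141, 0.001, 1.5]
force: [-4.3, -1.4, 7.8]
width: 0.0201
finger_force: 39.7
```

```bash
python3 - <<'E'
from h import *
show()
p=ctrl.snapshot("top")
for n in ["flat","collar","screw_tip"]: print(n,tip(n,p))
u,v=303,173
cv2.imwrite("pics/t3.png",cv2.resize(p["frame"][v-40:v+35,u-50:u+50,::-1],(800,600),interpolation=cv2.INTER_CUBIC))
E
```

```text
t 6.25 tcp [ 0.5421 -0.0855  0.2511] [-3.141e+00  1.000e-03  1.500e+00] q [-0.296  0.432  1.539 -0.002  1.171 -0.224] F [-4.3 -1.4  7.8] w 0.0201 ff 39.67750066425651
flat []
collar []
screw_tip []
```

The flat direction is now about -0.07. I'm releasing, rising and turning a quarter turn for the collar.

carry_out([
  {"grip": 0,"dp": [0,0,0],"yaw": 0},
  {"grip": 0,"dp": [0,0,0],"yaw": 0},
  {"grip": 0,"dp": [0,0,0],"yaw": 0},
  {"grip": 0,"dp": [0,0,0],"yaw": 0},
  {"grip": 0,"dp": [0,0,-0.125],"yaw": 0},
  {"grip": 0,"dp": [0,0,-0.125],"yaw": 0},
  {"grip": 0,"dp": [0,0,0],"yaw": -0.0455},
  {"grip": 0,"dp": [0,0,0],"yaw": -0.0455},
  {"grip": 0,"dp": [0,0,0],"yaw": -0.0455},
  {"grip": 0,"dp": [0,0,0],"yaw": -0.0455},
  {"grip": 0,"dp": [0,0,0],"yaw": -0.0455},
  {"grip": 0,"dp": [0,0,0],"yaw": -0.0455},
])

```text
t: 7.65
tcp_pos: [0.5426, -0.0849, 0.2997]
tcp_rot: [-3.142, -0.0, 2.364]
force: [-0.4, 1.0, 0.2]
width: 0.0853
finger_force: 0.0
```

carry_out([
  {"grip": 0,"dp": [0,0,0],"yaw": -0.0455},
  {"grip": 0,"dp": [0,0,0],"yaw": -0.0455},
  {"grip": 0,"dp": [0,0,0],"yaw": -0.0455},
  {"grip": 0,"dp": [0,0,0],"yaw": -0.0455},
  {"grip": 0,"dp": [0,0,0],"yaw": -0.0455},
  {"grip": 0,"dp": [0,0,0],"yaw": 0},
  {"grip": 0,"dp": [0,0,0],"yaw": 0},
])

```text
t: 8.35
tcp_pos: [0.5426, -0.0849, 0.2998]
tcp_rot: [3.141, -0.0, 3.069]
force: [-0.1, -0.3, 0.4]
width: 0.0856
finger_force: 0.0
```

```bash
python3 - <<'E'
from h import *
show()
p=ctrl.snapshot("wrist")
for n in ["flat","collar","screw_tip"]: print(n,tip(n,p))
s=ctrl.read_state();T=np.eye(4);T[:3,:3]=R.from_euler("xyz",s["tcp_rot"]).as_matrix();T[:3,3]=s["tcp_pos"]
np.savez("c.npz",C=T@p["hand_eye"],K=p["mtx"])
cv2.imwrite("pics/w4.png",cv2.resize(p["frame"][151:301,156:356,::-1],(800,600),interpolation=cv2.INTER_CUBIC))
print(dp([.5446,-.0855,.304]))
E
```

```text
t 8.35 tcp [ 0.5426 -0.0849  0.2998] [ 3.141 -0.     3.069] q [-0.295  0.39   1.464  0.     1.288 -1.793] F [-0.1 -0.3  0.4] w 0.0856 ff 0.0
flat [([0.5535, -0.0851, 0.1912], 0.92)]
collar [([0.5426, -0.0813, 0.1491], 0.87)]
screw_tip [([0.5058, 0.1185, -0.001], 0.28)]
[-0.01  -0.002 -0.021]
```

View pics/w4.png

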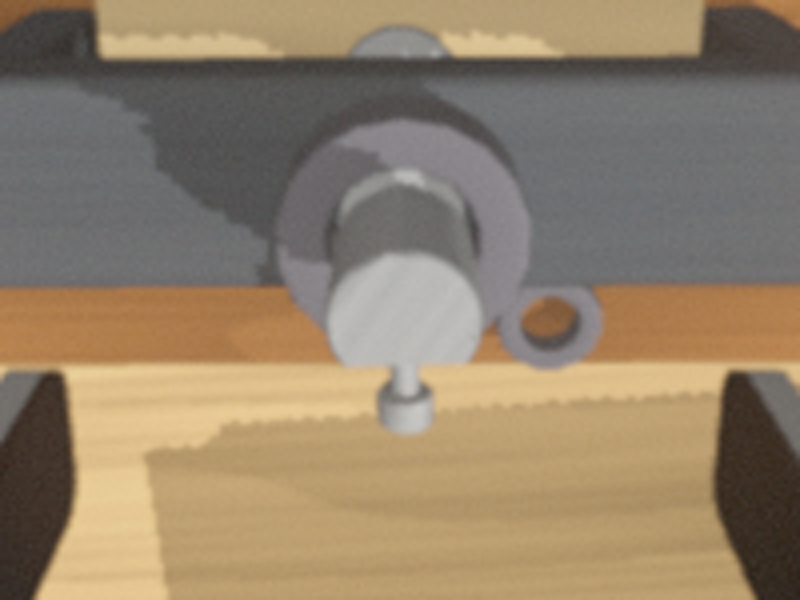

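The flat edge is horizontal at row 365, squarely above the screw at (405, 400), so they are aligned. I'm descending and gripping the collar at 25 N.

carry_out([
  {"grip": 0,"dp": [-0.01,-0.001,0.134],"yaw": 0},
  {"grip": 0,"dp": [0,0,0.135],"yaw": 0},
  {"grip": 0,"dp": [0,0,0.135],"yaw": 0},
  {"grip": 0,"dp": [0,0,0],"yaw": 0},
  {"grip": 1,"dp": [0,0,0],"yaw": 0},
  {"grip": 1,"dp": [0,0,0],"yaw": 0},
  {"grip": 1,"dp": [0,0,0],"yaw": 0},
  {"grip": 1,"dp": [0,0,0],"yaw": 0},
  {"grip": 1,"dp": [0,0,0],"yaw": 0},
  {"grip": 1,"dp": [0,0,0],"yaw": 0},
], newtons=25)

```text
t: 9.55
tcp_pos: [0.5453, -0.0852, 0.2209]
tcp_rot: [-3.141, 0.004, 3.072]
force: [0.4, 1.0, 5.6]
width: 0.0491
finger_force: 26.8
```

```bash
python3 -c "
from h import *
show()"
```

```text
t 9.55 tcp [ 0.5453 -0.0852  0.2209] [-3.141  0.004  3.072] q [-2.940e-01  4.670e-01  1.572e+00  1.000e-03  1.099e+00 -1.796e+00] F [0.4 1.  5.6] w 0.0491 ff 26.77178791846871
```

carry_out([
  {"grip": 1,"dp": [0,0,-0.02],"yaw": 0},
  {"grip": 1,"dp": [0,0,-0.02],"yaw": 0},
  {"grip": 1,"dp": [0,0,-0.02],"yaw": 0},
  {"grip": 1,"dp": [0,0,-0.02],"yaw": 0},
  {"grip": 1,"dp": [0,0,-0.02],"yaw": 0},
  {"grip": 1,"dp": [0,0,-0.02],"yaw": 0},
  {"grip": 1,"dp": [0,0,0],"yaw": 0},
  {"grip": 1,"dp": [0,0,0],"yaw": 0},
  {"grip": 1,"dp": [0,0,0],"yaw": 0},
])

```text
t: 10.45
tcp_pos: [0.5447, -0.085, 0.2437]
tcp_rot: [3.141, 0.001, 3.072]
force: [0.3, 6.0, 2.4]
width: 0.049
finger_force: 27.2
```

```bash
python3 - <<'E'
from h import *
show()
w=ctrl.snapshot("wrist");p=ctrl.snapshot("side")
for q in (w,p):
  for n in ["flat","collar","screw_tip","spindle"]: print(n,tip(n,q))
K=p["mtx"];Rm=R.from_euler("xyz",p["attitude"]).as_matrix()
q=Rm.T@(np.array([.545,-.085,.18])-p["eye"]);q=K@np.array([q[0],-q[1],-q[2]]);u,v=(q[:2]/q[2]).astype(int)
a=cv2.resize(p["frame"][v-50:v+50,u-40:u+40,::-1],(400,500),interpolation=cv2.INTER_CUBIC)
b=cv2.resize(w["frame"][151:301,186:306,::-1],(400,500),interpolation=cv2.INTER_CUBIC)
cv2.imwrite("pics/e5.png",np.hstack([a,b]));show()
E
```

```text
t 10.45 tcp [ 0.5447 -0.085   0.2437] [3.141e+00 1.000e-03 3.072e+00] q [-2.940e-01  4.430e-01  1.542e+00  1.000e-03  1.155e+00 -1.796e+00] F [0.3 6.  2.4] w 0.049 ff 27.22739027281932
flat [([0.5497, -0.0872, 0.1897], 0.85)]
collar [([0.5448, -0.0836, 0.1758], 0.85)]
screw_tip [([0.5444, -0.0833, 0.1744], 0.66)]
spindle [([0.5382, -0.0867, 0.1489], 0.64)]
flat [([0.5503, -0.0805, 0.1891], 0.41)]
collar [([0.5446, -0.0861, 0.1721], 0.53)]
screw_tip [([0.553, -0.0871, 0.196], 0.62)]
spindle []
t 10.95 tcp [ 0.5447 -0.085   0.2438] [3.141e+00 1.000e-03 3.073e+00] q [-2.940e-01  4.430e-01  1.542e+00  1.000e-03  1.155e+00 -1.796e+00] F [1.3 5.3 1.3] w 0.0496 ff 27.228781595458713
```

View pics/e5.png

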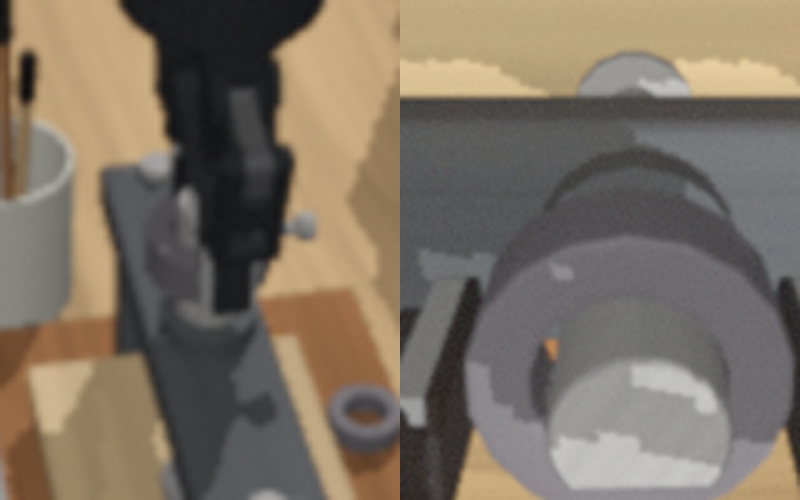

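The collar hangs level off its boss. The networks put it about 22–24 mm above the seat, with the flat (front edge, row 485) and the screw still facing the far side.

```bash
python3 -c "
from station import ctrl
print(ctrl.sign_off())"
```

```text
the job is handed in; nothing more can be done
None
```

The job is handed in at about 11 s: I turned the spindle so its flat faces the set screw on the press's far side, and the gripper is holding the collar at about 27 N, about 23 mm off its seat and roughly level with the flat. The interface did not report the verdict.

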